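# Load the bottle carrier and weigh it on the spring balance

## Robot

A 6-joint arm with a two-finger parallel gripper is mounted at the origin on the work surface. World frame = base frame: x ahead of the robot, y to its left, z up, the work surface at z = 0. Lengths are in mm, angles in rad, forces in N, time in s.
With the tool pointing down it reaches from about 325 to 900 mm from the base axis. Payload 6.1 kg.
Tool frame: the origin (TCP) lies at the very end of the fingers, on their centre line; the grasp point (between the pads) lies 19 mm behind it; z points along the fingers, y is the line along which they close (so a half turn about z gives the same grasp; the last joint's range is limited). The gripper opens to 87 mm and grips with 3 to 60 N. Pads are 19 mm wide; open, the fingers measure 117 mm over their backs; the gripper's body (75 mm by 190 mm) begins 51 mm behind the grasp point.
Start: joints at [1.215, 0.22, 1.526, -0, 1.395, -0.126], TCP at [142.363, 608.563, 222.538] pointing down, gripper open.
Joint ranges: [-2.98, 2.98], [-0.91, 2.08], [0.09, 2.57], [-1.24, 4.39], [0.2, 2.65], [-2.68, 2.68]. Speed limits (rad/s): [2.57, 2.57, 3.01, 3.14, 3.14, 3.14].

## Interface

Orientations are given as [roll, pitch, yaw] about the fixed x, y, z axes, in that order (R = Rz(yaw) Ry(pitch) Rx(roll)).
In Python, from plant import monitor, optics, job gives the robot as it stands.
- The arm moves only by the shell command python3 -m inch 'ROWS'. ROWS is JSON, a list that holds one entry, the list of rows, each a list of 7 numbers: the turn, a rotation vector about the world's x, y, z in degrees, then the shift along the world's x, y, z in m, then the finger opening in m, from 0 to 0.087. In form: [[[wx, wy, wz, x, y, z, gripper], ...]]. A call has 1 to 8 rows; each row shifts and turns the commanded pose from where the row before left it; what a row does not reach is not made up. A row lasts 1/8 s, in which the tool goes at most 62.5 mm and 10.7 degrees, less where a joint would pass 70% of its speed; a pose out of reach is approached as far as the arm can. A call is refused whole if a number of a shift passes 0.0625 or a number of a turn 10.7, either way. A call with a gripper value outside its range is refused whole. The fingers move at their own pace and stop on an object; the grip force is fixed at half the most. Time passes only in rows, so rows that do not move let the fingers close. It gives the time, the measured TCP pose, the force, the opening and the grip force at its end, in the units of the state.
- monitor.get_obs(): the state, without advancing time (a new reading comes with each control period).
- optics.grab_frame(name): name is "scene" or "top" or "wrist"; returns a dict with "img" (400x640x3 uint8, red, green, blue), "fx", "fy", "cx", "cy" (pixels), "rvec" (rotation vector, rad) and "tvec" (3), from world to camera coordinates, as OpenCV has them; the wrist camera has in their place "tool_from_camera" (4x4, takes a point from camera to tool coordinates, whose origin is the TCP and whose axes are the flange's). Camera axes: x right, y down, z forward; pixel columns grow to the right and rows downward; lengths in mm; the calibration is good to about 2 mm. The wrist camera is an equidistant fisheye: a pixel r from the principal point sees the ray r / f radians off the axis. A picture is of the moment at which its call begins: read the wrist's pose just before it. There is no depth.
- job.finish_job(): hands the job in; it is judged then, once.
The state is a dict: "clock": time; "q": joint angles; "joint_vel": joint speeds; "joint_torque": joint torques, N m; "eef_pos": TCP position; "ee_rot": TCP orientation; "force": force on the tool from outside, world axes, zero at the start; "torque": the same for the moment, N m; "grip_width": opening from 0.0 (shut) to 1.0 (fully open); "grip_force": force on a finger pad.
Only numpy, scipy, OpenCV 4.12 (cv2) and the standard library are available. Lean on these libraries where they do the work, as an engineer would, in place of code of your own. Each camera call takes 0.05 s, during which the arm holds its last target. There are 200 camera calls.

## Task

Stand the loose white bottle with the blue cap upright in the empty pocket of the wire bottle carrier, next to the bottle already there. Then hang the carrier on the hook of the spring balance by the raised middle of its handle bar and let the weight down slowly, without dropping or jerking it, until the pointer settles and the carrier hangs still with both bottles in it. Leave the amber bottle, the beaker and the red tip rack where they are.

Things in the scene. Friction and masses are not known exactly. Their poses are not given: they have to be found in the camera images.
- bottle_center (a point): The bottle to load: white plastic, blue screw cap, 54 mm diameter, 100 mm tall, upright on the bench; straight side from 2 to 68 mm up, cap 39 mm diameter from 78 to 100 mm up. About 0.09 to 0.13 kg. This point is on its axis, 50 mm above its underside.
- mate_center (a point): The same kind of bottle (white, blue cap, same sizes) already standing in the carrier's other pocket; it stays there. Point on its axis, 50 mm above its underside.
- carrier: Stainless wire carrier for two bottles, 186 mm (x) by 72 mm (y), 0.16 kg empty; origin at the centre of its underside, z up. Pockets 62 mm square inside, wire sides to 34 mm height, at x = +58 mm (empty) and -58 mm (full). Between them, in the plane x = 0, a fixed handle: a bar along y (y = -50 to +50 mm) 150 mm up, its 44 mm middle bent up into a hump of bare wire; legs under the bar's ends.
- carrier_eye (a point): Top of the handle's hump: centre of the 6 mm wire, 163 mm above the carrier's underside, at x = y = 0 of the carrier. Axes as the carrier's.
- carrier_grip_near (a point): Centre of one of the bar's two black grip sleeves (26 mm long in y, 10 mm wide in x, 12 mm high): 34 mm from the hump in the carrier's +y, 150 mm above its underside. Gripped across x, with the hand leaning away from the hump to +y (tool 20 to 45 degrees from vertical), the hand stays clear of the balance above the hook. The sleeves cannot slide.
- carrier_grip_far (a point): Centre of the other black grip sleeve, the same, 34 mm from the hump in the carrier's -y.
- pocket_empty (a point): Centre of the floor of the empty pocket, 4 mm above the carrier's underside; a bottle standing here has its centre point 50 mm above this point. Axes as the carrier's.
- pocket_full (a point): Centre of the floor of the pocket that already holds a bottle, 4 mm above the carrier's underside.
- hook_seat (a point): On the balance's steel hook: where the centre of a 6 mm wire lies when it rests in the bowl; 245 mm above the bench unloaded, goes down with the hook. Axes as the stand's, z up: the hook lies in the x-z plane, open towards -x, so a wire along y enters from -x over the tip. Its upright is at x = +11 to +16 mm up to 56 mm above this point, then bends to the 6 mm pull rod at x = 0.
- hook_tip (a point): Top of the hook's free tip (5 mm wire), 18.5 mm in -x of hook_seat and 21.5 mm above it; moves with the hook. A wire along y passing over it needs its centre at least 3 mm above this point.
- stand: Fixed retort stand; origin on the bench straight under the hook, z up. Grey base 125 mm wide (x), 12 mm high, from y = +65 to -155 mm. Rod 12 mm diameter, 612 mm tall, at x = +40, y = -125 mm, with a clamp arm 507 mm up to the balance. The balance's clear tube, 33 mm diameter, begins 339 mm up at x = y = 0. The +y side and the -x side (towards the robot) are free.
- scale (a joint): Reading of the spring balance: how far hook and red pointer have gone down, in m, 0 with no load, stop at 0.1. The spring takes about 10 N per 0.1 m (0.01 m for each 0.1 kg), so the loaded carrier brings it to 0.033 to 0.042; it bobs for a second if disturbed. The red pointer ring is 218 mm above hook_seat.
- amber_center (a point): Amber glass bottle with a black cap, same sizes as the white ones; leave alone. Point on its axis, 50 mm above the bench.
- beaker_center (a point): Clear glass beaker, 60 mm diameter, 78 mm tall; leave alone. Point on its axis, half-way up.
- tip_rack_center (a point): Red rack of pipette tips, 86 x 122 mm, 64 mm tall; leave alone. Point on its axis, half-way up the box.
Not all that is in view belongs to the job. Leave any purple or yellow look-alike of the part that bears bottle_center alone.

How it is judged:
By the outcome, as a careful person would: the job done as asked, in the order asked, and still so for the second after the job is handed in, with the robot touching nothing.
It also fails if it takes over 72 s, if anything falls off the work surface, if the arm or the gripper's body presses on something with over 40 N, if the wrist force passes 120 N, or if a joint passes its speed limit or range.

## Working session

There is one attempt and no reset: what is moved stays moved. The work goes in short steps, Python scripts to look and compute and a shell command to move; the robot and the scene stay as the last step left them, time stands still between calls to the robot, and variables do not carry over. Pictures are saved under pics/ and viewed, at most 10 in all, crops included, and the job is handed in when it is done.

```bash
mkdir -p pics; cat > h.py <<'E'
import numpy as np, cv2
from scipy.spatial.transform import Rotation as R
from plant import monitor, optics, job
def save(f,name,crop=None,scale=1):
    im=f["img"][:,:,::-1]
    if crop: im=im[crop[1]:crop[3],crop[0]:crop[2]]
    if scale!=1: im=cv2.resize(im,None,fx=scale,fy=scale,interpolation=cv2.INTER_CUBIC)
    cv2.imwrite("pics/"+name,im)
def ray(f,u,v):
    Rm=cv2.Rodrigues(np.array(f["rvec"],float))[0]; t=np.array(f["tvec"],float).ravel()
    d=Rm.T@np.array([(u-f["cx"])/f["fx"],(v-f["cy"])/f["fy"],1]); c=-Rm.T@t
    return c,d/np.linalg.norm(d)
def atz(f,u,v,z):
    c,d=ray(f,u,v); return c+d*(z-c[2])/d[2]
def proj(f,P):
    return cv2.projectPoints(np.array(P,float).reshape(-1,1,3),np.array(f["rvec"],float),np.array(f["tvec"],float),np.array([[f["fx"],0,f["cx"]],[0,f["fy"],f["cy"]],[0,0,1]],float),None)[0].reshape(-1,2)
def tri(rays):
    A=np.zeros((3,3));b=np.zeros(3)
    for c,d in rays:
        M=np.eye(3)-np.outer(d,d);A+=M;b+=M@c
    return np.linalg.solve(A,b)
E
python3 - <<'E'
from h import *
print(monitor.get_obs())
for n in("scene","top"):
    f=optics.grab_frame(n); save(f,n+"0.png"); np.save(n+"0.npy",f,allow_pickle=True)
    print(n,ray(f,f["cx"],f["cy"]),f["fx"])
E
```

```text
{'clock': 0.0, 'q': array([ 1.21491545e+00,  2.21220566e-01,  1.52759476e+00, -5.74713880e-07,
        1.39470346e+00, -1.26109699e-01]), 'joint_vel': array([-0.00033829, -0.0010713 ,  0.00158163, -0.00046632,  0.00057128,
       -0.00049947]), 'joint_torque': array([-8.14488249e-04, -4.94609320e+01, -3.87371922e+01,  6.97820401e-02,
        5.74142032e-02, -1.46940861e-04]), 'eef_pos': array([142.14082363, 607.99150541, 221.44935792]), 'ee_rot': array([-3.13968175e+00, -2.41699460e-04,  2.91182135e+00]), 'force': array([-0.05548448, -0.42137267, -0.90158865]), 'torque': array([-0.00866929, -0.0181849 ,  0.03338696]), 'grip_force': 0.0, 'grip_width': 0.9997784995354567}
scene (array([ 879.92613802, -376.1631507 ,  904.27655086]), array([-0.30904813,  0.49813872, -0.8101525 ])) 431.6932078130446
top (array([ 560.56563601,   92.96511711, 1322.43868355]), array([ 0.03281993, -0.0197347 , -0.99926643])) 432.34922375779723
```

View pics/scene0.png

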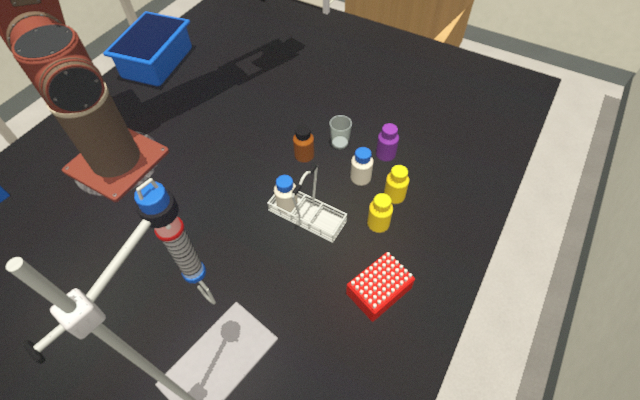

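View pics/top0.png

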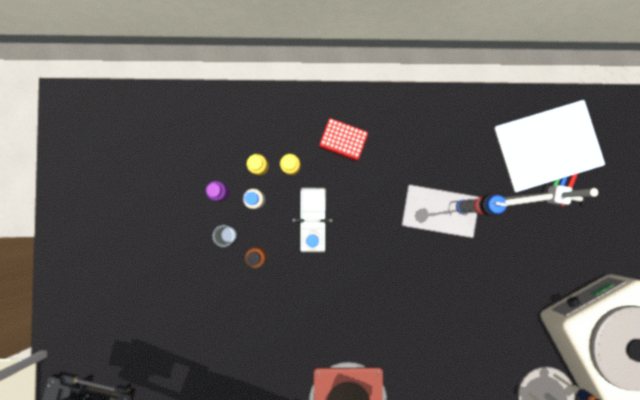

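Scene picture: white bottle with blue cap standing loose at (362,167); the same kind in the carrier at (285,193); purple (388,142) and yellow (397,185), (380,213) are look-alikes; amber (304,146). The loose white one at (362,167) (top view (253,199)) fits. I'll confirm it in a crop.

```bash
python3 - <<'E'
from h import *
s=np.load("scene0.npy",allow_pickle=True).item(); t=np.load("top0.npy",allow_pickle=True).item()
a=cv2.resize(s["img"][100:250,250:450],None,fx=3.9,fy=3.9,interpolation=cv2.INTER_CUBIC)[:,:,::-1]
cv2.imwrite("pics/c1.png",a)
b=cv2.resize(t["img"][145:285,195:345],None,fx=4,fy=4,interpolation=cv2.INTER_CUBIC)
c=cv2.resize(t["img"][165:245,395:525],None,fx=4,fy=4,interpolation=cv2.INTER_CUBIC)
o=np.zeros((600,800,3),np.uint8)
b=cv2.resize(b,None,fx=.75,fy=.75);c=cv2.resize(c,None,fx=.65,fy=.65)
o[:b.shape[0],:b.shape[1]]=b;o[:c.shape[0],455:455+c.shape[1]]=c
d=cv2.resize(s["img"][175:400,140:290],None,fx=1.6,fy=1.6);o[230:230+d.shape[0],500:500+d.shape[1]]=d
cv2.imwrite("pics/c2.png",o[:,:,::-1])
print("loose cap",atz(t,252.5,198.5,100),tri([ray(s,363,155),ray(t,252.5,198.5)]))
print("mate cap",atz(t,312.5,241,104),"carrier corners",[atz(t,u,v,34).round() for u,v in((301,188),(326,188),(326,251),(301,251))])
print("amber",atz(t,254.5,258,90))
print("handle ends",atz(t,293,219,150),atz(t,331,219.5,150))
print("stand base",[atz(t,u,v,12).round() for u,v in((409,185),(480,194),(474,238),(402,225))])
E
```

```text
loose cap [604.01036667 278.54405472 100.        ] [606.60989554 281.70371641  87.35757618]
mate cap [485.16248526 108.76148196 104.        ] carrier corners [array([638., 145.,  34.]), array([639.,  70.,  34.]), array([451.,  69.,  34.]), array([451., 144.,  34.])]
amber [435.85563901 272.81311991  90.        ]
handle ends [547.23922275 161.19818398 150.        ] [546.26517454  58.33857349 150.        ]
stand base [array([ 651., -183.,   12.]), array([ 624., -401.,   12.]), array([ 490., -382.,   12.]), array([ 529., -162.,   12.])]
```

View pics/c1.png

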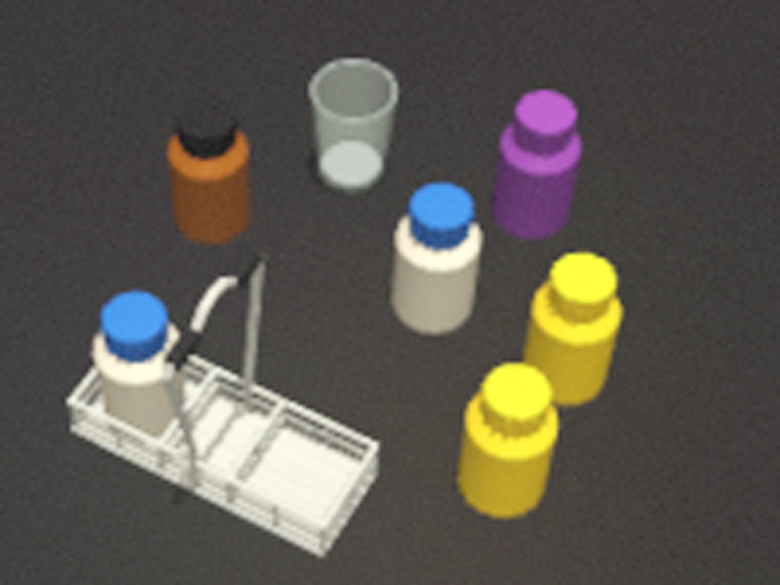

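View pics/c2.png

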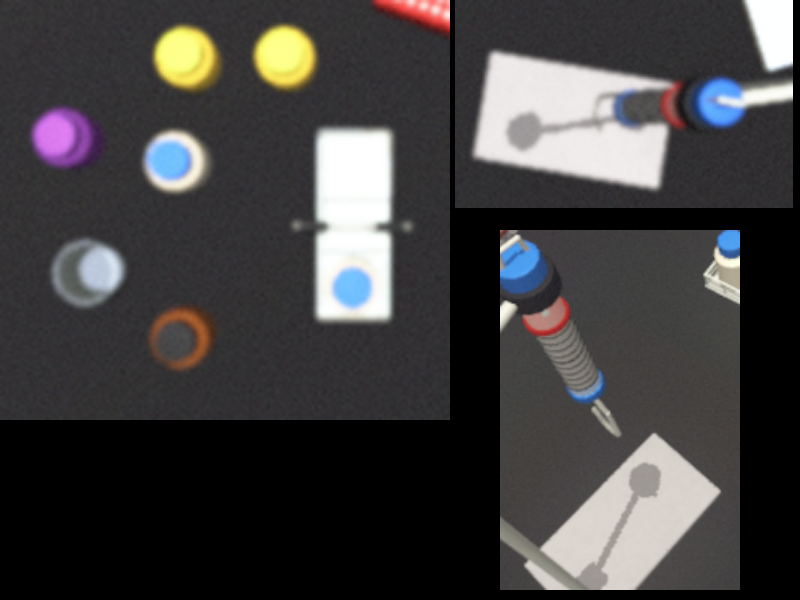

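The crop confirms it: the loose white bottle with the blue cap is at crop (435,255), apart from the yellow and purple ones. The carrier is aligned with the world axes, with the mate at its low‑x end. The stand is yawed about -10°, with its origin near (580,-237). Next I move above the bottle.

```bash
python3 -m inch '[[[0,0,1.1,0.038,-0.027,0,0.087],[0,0,1.1,0.039,-0.027,0,0.087],[0,0,1.1,0.039,-0.027,0,0.087],[0,0,1.1,0.039,-0.027,0,0.087],[0,0,1.1,0.039,-0.027,0,0.087],[0,0,1.1,0.039,-0.027,0,0.087],[0,0,1.1,0.039,-0.027,0,0.087],[0,0,1.1,0.039,-0.027,0,0.087]]]'
python3 -m inch '[[[0,0,1.1,0.039,-0.027,0,0.087],[0,0,1.1,0.039,-0.028,0,0.087],[0,0,1.1,0.038,-0.028,0,0.087],[0,0,1.1,0.037,-0.028,0,0.087],[0,0,0,0,0,0,0.087],[0,0,0,0,0,0,0.087]]]'
cat >> h.py <<'E'
def wpix(f,o,P):
    # world point -> wrist fisheye pixel
    Rm=R.from_euler('xyz',o["ee_rot"]).as_matrix(); T=np.array(f["tool_from_camera"])
    p=(np.array(P,float)-o["eef_pos"])@Rm; c=(p-T[:3,3])@T[:3,:3]
    th=np.arctan2(np.linalg.norm(c[:2]),c[2]); n=c[:2]/np.linalg.norm(c[:2])
    return np.array([f["cx"]+f["fx"]*th*n[0],f["cy"]+f["fy"]*th*n[1]])
def wray(f,o,u,v):
    Rm=R.from_euler('xyz',o["ee_rot"]).as_matrix(); T=np.array(f["tool_from_camera"])
    d=np.array([(u-f["cx"])/f["fx"],(v-f["cy"])/f["fy"]]); th=np.linalg.norm(d)
    c=np.array([*(d/th*np.sin(th)),np.cos(th)])
    return Rm@T[:3,3]+o["eef_pos"],Rm@T[:3,:3]@c
def watz(f,o,u,v,z):
    c,d=wray(f,o,u,v); return c+d*(z-c[2])/d[2]
E
python3 - <<'E'
from h import *
o=monitor.get_obs(); f=optics.grab_frame("wrist"); save(f,"w1.png"); print(o["clock"],o["eef_pos"],o["ee_rot"],o["q"]); print(np.array(f["tool_from_camera"]).round(2),f["fx"])
print(wpix(f,o,(605,280,100)))
hsv=cv2.cvtColor(f["img"],cv2.COLOR_RGB2HSV); m=cv2.inRange(hsv,(100,150,60),(125,255,255))
n,l,s,c=cv2.connectedComponentsWithStats(m)
for i in range(1,n):
    if s[i,4]>100: print(s[i],c[i],watz(f,o,*c[i],98))
E
```

```text
clock: 1.1
eef_pos: [454.3, 391.4, 222.1]
ee_rot: [-3.141, -0.001, 3.066]
force: [0.8, -0.1, 0.7]
grip_width: 1.0
grip_force: 0.0
clock: 1.85
eef_pos: [605.8, 281.6, 221.7]
ee_rot: [-3.142, -0.002, 3.142]
force: [0.1, 0.5, -0.4]
grip_width: 1.001
grip_force: 0.0
1.85 [605.77900617 281.56786732 221.73499963] [-3.14155630e+00 -1.66907320e-03  3.14155413e+00] [ 3.16910163e-01  3.23924737e-01  1.40294449e+00  4.91509962e-04
  1.41632071e+00 -1.25392368e+00]
[[ 0.0000e+00 -9.7000e-01 -2.5000e-01  6.7380e+01]
 [ 1.0000e+00  0.0000e+00 -0.0000e+00  2.0000e-02]
 [ 0.0000e+00 -2.5000e-01  9.7000e-01 -1.6322e+02]
 [ 0.0000e+00  0.0000e+00  0.0000e+00  1.0000e+00]] 309.70691628693146
[319.08290153 191.44061856]
[ 131   61   40   39 1161] [149.97674419  80.66752799] [489.16580367 108.19310365  98.        ]
[ 302  174   39   41 1216] [320.90542763 194.57236842] [608.53165489 281.72527103  98.        ]
```

View pics/w1.png

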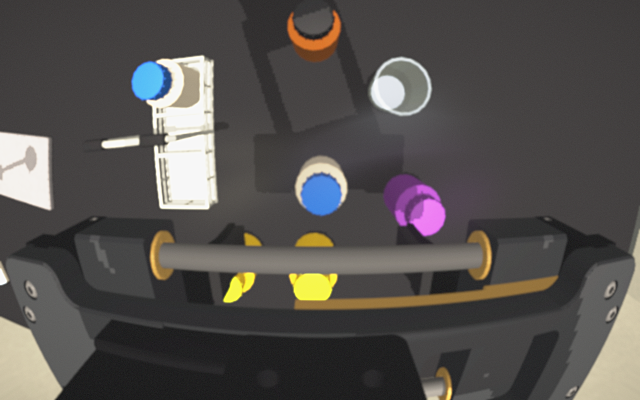

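The wrist view shows the loose bottle's blue cap at (321,194), centred between the fingers at world (608,281.5). The amber, beaker and purple objects are clear of the fingers. Descend and grip at 56 mm height.

```bash
python3 -m inch '[[[0,0,0,0.001,0,-0.035,0.087],[0,0,0,0.001,0,-0.035,0.087],[0,0,0,0,0,-0.035,0.087],[0,0,0,0,0,-0.035,0.087],[0,0,0,0,0,-0.03,0.087],[0,0,0,0,0,-0.015,0.087],[0,0,0,0,0,0,0.087],[0,0,0,0,0,0,0.05]]]'
python3 -m inch '[[[0,0,0,0,0,0,0.04],[0,0,0,0,0,0,0.04],[0,0,0,0,0,0,0.04],[0,0,0,0,0,0,0.04],[0,0,0,0,0,0,0.04],[0,0,0,0,0,0,0.04]]]'
```

```text
clock: 2.9
eef_pos: [609.3, 282.3, 39.3]
ee_rot: [3.141, 0.002, -3.141]
force: [1.6, -0.5, 0.8]
grip_width: 0.947
grip_force: 0.0
clock: 3.65
eef_pos: [608.6, 281.6, 38.0]
ee_rot: [3.141, 0.001, -3.141]
force: [-0.5, 0.3, 4.2]
grip_width: 0.615
grip_force: 30.0
```

```bash
python3 -m inch '[[[0,0,0,0,0,0.015,0.04],[0,0,0,0,0,0.025,0.04],[0,0,0,0,0,0.03,0.04],[0,0,0,-0.001,-0.03,0,0.04],[0,0,0,-0.001,-0.04,0,0.04],[0,0,0,-0.001,-0.04,0,0.04],[0,0,0,-0.001,-0.035,0,0.04],[0,0,0,0,-0.02,0,0.04]]]'
python3 -m inch '[[[0,0,0,0,-0.008,0,0.04],[0,0,0,0,0,0,0.04],[0,0,0,0,0,0,0.04]]]'
python3 - <<'E'
from h import *
o=monitor.get_obs(); f=optics.grab_frame("wrist"); s=optics.grab_frame("scene"); t=optics.grab_frame("top"); print(o["eef_pos"])
np.save("w2.npy",dict(f=f,o=o,s=s,t=t),allow_pickle=True)
b=np.zeros((600,800,3),np.uint8)
b[:400,:640]=f["img"]
c=cv2.resize(t["img"][170:265,285:345],None,fx=3,fy=3,interpolation=cv2.INTER_CUBIC); b[:c.shape[0],620:620+c.shape[1]]=c
c=cv2.resize(s["img"][150:250,250:370],None,fx=2.8,fy=2.8,interpolation=cv2.INTER_CUBIC); b[600-280:600,800-336:]=c
cv2.imwrite("pics/w2.png",b[:,:,::-1])
# w1 rim corners
print(np.array(wpix(f,o,(545+58,108,34))))
E
```

```text
clock: 4.65
eef_pos: [604.2, 115.0, 107.9]
ee_rot: [-3.141, -0.0, 3.141]
force: [0.3, -0.2, -0.8]
grip_width: 0.611
grip_force: 30.0
clock: 5.03
eef_pos: [604.4, 109.6, 107.5]
ee_rot: [3.141, -0.0, -3.14]
force: [-0.3, 0.2, -1.6]
grip_width: 0.611
grip_force: 30.0
[604.3607744  109.61113169 107.53279874]
[318.66112595 204.34193572]
```

View pics/w2.png

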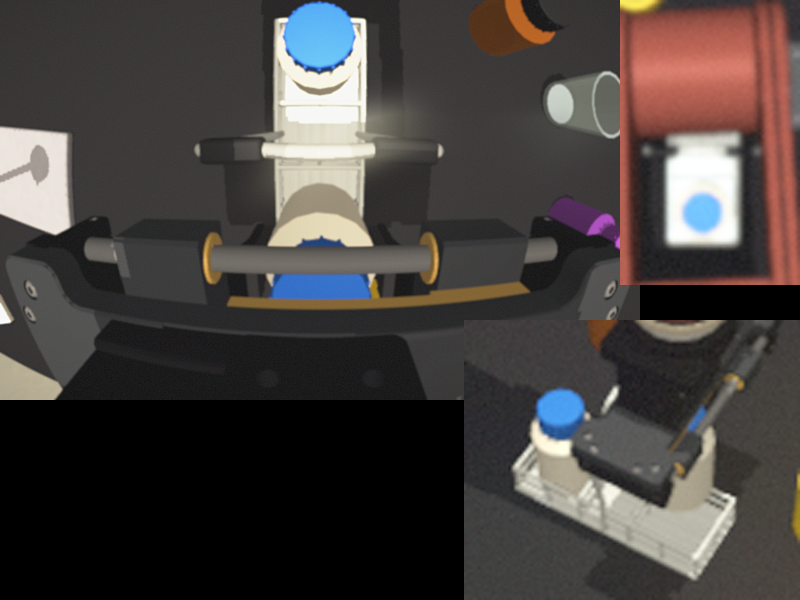

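The wrist view shows the carrier's far rim corners at (275,18) and (367,18), bar ends at (197,150) and (441,150), and the bottle held upright at x≈320.

```bash
python3 - <<'E'
from h import *
d=np.load("w2.npy",allow_pickle=True).item(); f,o=d["f"],d["o"]
for u,v,z in((275,18,34),(367,18,34),(197,151,150),(441,151,150),(319,150,163),(277,102,34),(364,102,34),(320,35,104)): print(u,v,z,watz(f,o,u,v,z).round(1))
E
```

```text
275 18 34 [455.   74.2  34. ]
367 18 34 [454.8 145.   34. ]
197 151 150 [548.1  58.5 150. ]
441 151 150 [548.  158.9 150. ]
319 150 163 [547.4 108.9 163. ]
277 102 34 [522.7  76.3  34. ]
364 102 34 [522.6 142.3  34. ]
320 35 104 [490. 109. 104.]
```

```bash
python3 -m inch '[[[0,0,0,0.002,-0.001,-0.02,0.04],[0,0,0,0,0,-0.02,0.04],[0,0,0,0,0,-0.012,0.04],[0,0,0,0,0,-0.006,0.04],[0,0,0,0,0,-0.004,0.04],[0,0,0,0,0,-0.001,0.04],[0,0,0,0,0,0,0.04],[0,0,0,0,0,0,0.04]]]'
```

```text
clock: 6.18
eef_pos: [606.8, 107.6, 45.1]
ee_rot: [3.142, 0.001, -3.141]
force: [0.1, -0.6, -1.5]
grip_width: 0.61
grip_force: 30.0
```

```bash
python3 -m inch '[[[0,0,0,0,0.001,-0.002,0.04],[0,0,0,0,0,-0.001,0.04],[0,0,0,0,0,0,0.04],[0,0,0,0,0,0,0.04]]]'
```

```text
clock: 6.68
eef_pos: [606.5, 108.7, 42.0]
ee_rot: [3.141, 0.0, -3.141]
force: [-2.2, -0.8, 4.8]
grip_width: 0.612
grip_force: 30.0
```

```bash
python3 -m inch '[[[0,0,0,0,0,0,0.06],[0,0,0,0,0,0,0.075],[0,0,0,0,0,0,0.075],[0,0,0,0,0,0.015,0.075],[0,0,0,0,0,0.035,0.075],[0,0,0,0,0,0.045,0.075],[0,0,0,0,0,0.045,0.075],[0,0,0,0,0,0.035,0.075]]]'
```

```text
clock: 7.68
eef_pos: [607.1, 108.6, 220.3]
ee_rot: [3.141, 0.003, -3.141]
force: [0.4, -0.4, 0.5]
grip_width: 0.863
grip_force: 0.0
```

```bash
python3 - <<'E'
from h import *
o=monitor.get_obs(); f=optics.grab_frame("wrist"); s=optics.grab_frame("scene"); print(o["eef_pos"],o["clock"])
np.save("w3.npy",dict(f=f,o=o,s=s),allow_pickle=True)
hsv=cv2.cvtColor(f["img"],cv2.COLOR_RGB2HSV); m=cv2.inRange(hsv,(100,150,60),(125,255,255))
n,l,st,c=cv2.connectedComponentsWithStats(m)
for i in range(1,n):
    if st[i,4]>100: print(st[i],c[i],watz(f,o,*c[i],102))
b=np.zeros((400,800,3),np.uint8); b[:400,:500]=f["img"][:,100:600]
c=cv2.resize(s["img"][150:250,250:350],None,fx=3,fy=3,interpolation=cv2.INTER_CUBIC); b[:300,500:]=c
cv2.imwrite("pics/w3.png",b[:,:,::-1])
E
```

```text
[607.1144274  108.58754749 220.30189322] 7.675
[ 301  177   40   36 1085] [320.63041475 194.24516129] [608.84717583 108.51040814 102.        ]
```

View pics/w3.png

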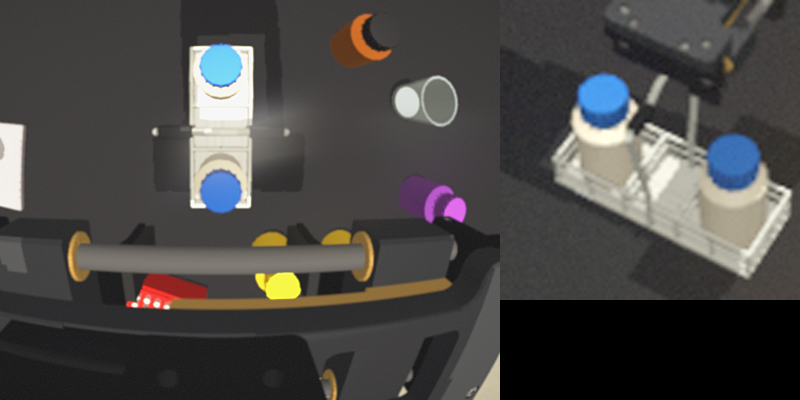

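Both bottles stand in the carrier (caps at (220,65) and (221,190) in the wrist view). Next, turn the tool by 90°, lean it 30° and approach the near sleeve.

```bash
python3 -m inch '[[[0,0,-10,-0.007,0.007,0,0.075],[0,0,-10,-0.007,0.007,0,0.075],[0,0,-10,-0.007,0.007,0,0.06],[0,0,-10,-0.007,0.007,0,0.06],[0,0,-10,-0.007,0.007,0,0.06],[0,0,-10,-0.007,0.007,0,0.06],[0,0,-10,-0.007,0.007,0,0.06],[0,0,-10,-0.007,0.007,0,0.06]]]'
python3 -m inch '[[[0,0,-10,-0.003,0.009,0,0.06],[-6,0,0,0,0,0,0.06],[-8,0,0,0,0,0,0.06],[-8,0,0,0,0,-0.008,0.06],[-8,0,0,0,0,-0.009,0.06],[0,0,0,0,0,0,0.06],[0,0,0,0,0,0,0.06]]]'
python3 - <<'E'
from h import *
o=monitor.get_obs(); f=optics.grab_frame("wrist"); s=optics.grab_frame("scene"); t=optics.grab_frame("top"); print(o["eef_pos"],o["ee_rot"],R.from_euler('xyz',o["ee_rot"]).as_matrix()[:,2],o["q"])
np.save("w4.npy",dict(f=f,o=o,s=s,t=t),allow_pickle=True)
b=np.zeros((600,800,3),np.uint8); b[:400,:640]=f["img"]
c=cv2.resize(s["img"][255:315,180:230],None,fx=4,fy=4,interpolation=cv2.INTER_CUBIC); b[360:,600:]=c
c=cv2.resize(t["img"][185:235,415:515],None,fx=4,fy=4,interpolation=cv2.INTER_CUBIC); b[400:,180:580]=c
cv2.imwrite("pics/w4.png",b[:,:,::-1])
E
```

```text
clock: 8.78
eef_pos: [549.8, 164.7, 216.2]
ee_rot: [-3.141, 0.0, 1.74]
force: [-0.3, -0.0, 0.6]
grip_width: 0.691
grip_force: 0.0
clock: 9.65
eef_pos: [547.4, 173.5, 199.7]
ee_rot: [-3.141, 0.522, 1.572]
force: [0.4, 0.5, -0.2]
grip_width: 0.692
grip_force: 0.0
[547.44176684 173.5253238  199.69774136] [-3.14107121  0.52167425  1.57176986] [-3.62957988e-05 -4.98332590e-01 -8.66985945e-01] [ 0.43954831  0.32422299  1.53196086 -0.46824314  1.53021349  0.51665653]
```

View pics/w4.png

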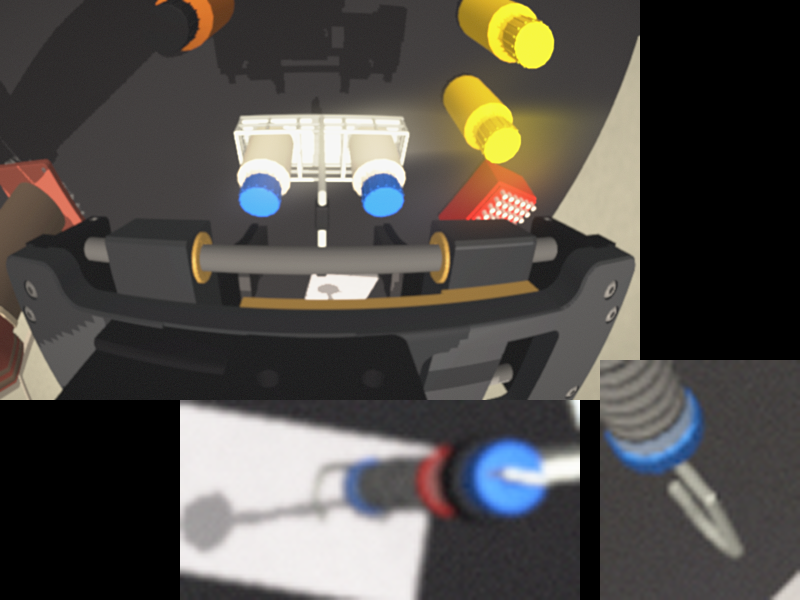

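The carrier handle is centred between the fingers (hump at (321,195), sleeve at (321,215)). The hook shows in the scene crop with its tip at about (198,287) and its lowest point at about (214.5,303) in full-frame pixels. I'll fit the stand pose to these pixels.

```bash
python3 - <<'E'
from h import *
from scipy.optimize import least_squares
d=np.load("w4.npy",allow_pickle=True).item(); s,t,f,o=d["s"],d["t"],d["f"],d["o"]
def W(p,P): return R.from_euler('z',p[2],degrees=True).apply(P)+[p[0],p[1],0]
obs=[(t,(-62.5,65,12),(402.3,225.4)),(t,(62.5,65,12),(408.1,185)),(t,(-62.5,-155,12),(474.2,237.3)),
(s,(-18.5,0,265.5),(198.2,287)),(s,(0,0,238),(214.5,303)),(t,(-18.5,0,266.5),(450,205))]
r=lambda p:np.concatenate([proj(c,W(p,P))[0]-px for c,P,px in obs])
q=least_squares(r,[580,-237,-10],loss="soft_l1"); print(q.x,r(q.x).reshape(-1,2).round(1))
# hook only from scene with z known
for P,px in(((-18.5,0,265.5),(198.2,287)),((0,0,238),(214.5,303))):
    print(atz(s,*px,P[2])-W([0,0,q.x[2]],P))
for n,P in(("carrier",(548,109,34)),): print(n,wpix(f,o,P))
for u,v,z in((321,195,163),(235,117,34),(408,118,34)): print(watz(f,o,u,v,z))
E
```

```text
[ 585.2629773  -237.13462845   -8.20622891] [[ 0.5 -1.7]
 [ 0.4 -1.9]
 [-0.2 -3. ]
 [ 1.  -0.3]
 [-3.5 -2.7]
 [ 1.6  7.1]]
[ 584.21874666 -238.31907787    0.        ]
[ 593.13759546 -237.90676183    0.        ]
carrier [320.97864107 156.12682584]
[547.65191278 173.51767742 163.        ]
[459.77956734 160.65266214  34.        ]
[637.39276683 159.77720475  34.        ]
```

```bash
python3 -m inch '[[[0,0,0,0.001,-0.01,-0.016,0.06],[0,0,0,0,-0.012,-0.02,0.06],[0,0,0,0,-0.01,-0.017,0.06],[0,0,0,0,-0.005,-0.009,0.06],[0,0,0,0,-0.003,-0.004,0.06],[0,0,0,0,0,0,0.06],[0,0,0,0,0,0,0.06]]]'
```

```text
clock: 10.68
eef_pos: [548.9, 134.0, 134.2]
ee_rot: [3.14, 0.523, 1.571]
force: [0.4, 0.1, -0.6]
grip_width: 0.685
grip_force: 0.0
```

```bash
python3 -m inch '[[[0,0,0,-0.001,0,0,0.03],[0,0,0,0,0,0,0],[0,0,0,0,0,0,0],[0,0,0,0,0,0,0],[0,0,0,0,0,0,0],[0,0,0,0,0,0,0],[0,0,0,0,0,0,0],[0,0,0,0,0,0,0]]]'
python3 - <<'E'
from h import *
d=np.load("w4.npy",allow_pickle=True).item(); s,t,f,o=d["s"],d["t"],d["f"],d["o"]
print([wpix(f,o,P).round() for P in((548,143,150),(548,109,163),(548,75,150))])
E
```

```text
clock: 11.68
eef_pos: [547.5, 133.6, 133.6]
ee_rot: [3.142, 0.523, 1.571]
force: [1.5, 1.2, -0.2]
grip_width: 0.116
grip_force: 30.0
[array([321., 212.]), array([321., 253.]), array([321., 263.])]
```

```bash
python3 -m inch '[[[0,0,0,0,0,0.002,0],[0,0,0,0,0,0.004,0],[0,0,0,0,0,0.008,0],[0,0,0,0,0,0.01,0],[0,0,0,0,0,0.01,0],[0,0,0,0,0,0.006,0],[0,0,0,0,0,0,0],[0,0,0,0,0,0,0]]]'
python3 - <<'E'
from h import *
from scipy.optimize import least_squares
from scipy.spatial import cKDTree
d=np.load("w4.npy",allow_pickle=True).item(); s,t=d["s"],d["t"]
R0=[]
for n,f,(a,b,c,e) in(("s",s,(140,190,210,270)),("t",t,(440,185,510,235))):
    hsv=cv2.cvtColor(f["img"],cv2.COLOR_RGB2HSV).astype(int); H,S,V=hsv[...,0],hsv[...,1],hsv[...,2]
    m=(((H<8)|(H>172))&(S>110)&(V>70)).astype(np.uint8); k=np.zeros_like(m);k[b:e,a:c]=1; m*=k
    l,st,ce=cv2.connectedComponentsWithStats(m)[1:]; i=1+np.argmax(st[1:,4]); print(n,st[i],ce[i],atz(f,*ce[i],463)); R0.append(ray(f,*ce[i]))
print("ring tri",tri(R0))
g=cv2.cvtColor(s["img"],cv2.COLOR_RGB2GRAY); print(g[278:308,192:220:1][::2])
pl=np.array([(-18.5,0,19.5),(-15,0,6),(-9,0,-3),(0,0,-5.5),(8,0,-2),(13.5,0,8),(13.5,0,56)],float)
tt=np.linspace(0,len(pl)-1,80); P=np.stack([np.interp(tt,range(len(pl)),pl[:,i]) for i in range(3)],1)+[0,0,245]
ys,xs=np.nonzero(g[282:308,190:222]>85); pix=np.stack([xs+190,ys+282],1).astype(float); print(len(pix))
def r(p):
    q=proj(s,R.from_euler('z',-9.5,degrees=True).apply(P)+[p[0],p[1],0]); q=q[q[:,1]>282]
    return np.r_[cKDTree(q).query(pix)[0]] .tolist()+cKDTree(pix).query(q)[0].mean().repeat(1).tolist()*1
best=min(((np.mean(np.square(r((x,y))[:-1]))+r((x,y))[-1]**2,x,y) for x in np.arange(565,600,1.) for y in np.arange(-250,-225,1.)))
print(best)
E
```

```text
clock: 12.68
eef_pos: [547.1, 133.5, 173.2]
ee_rot: [-3.141, 0.524, 1.572]
force: [-0.1, -0.0, -4.4]
grip_width: 0.111
grip_force: 30.0
s [154 217  30  24 181] [171.49723757 232.50828729] [ 590.52603498 -241.06885047  463.        ]
t [474 196   9  19  77] [477.8961039  205.19480519] [ 579.78084337 -226.57437429  463.        ]
ring tri [ 579.3224981  -234.54160653  444.25945405]
[[149 156 158 149 129 119 102  82  75  73  71  69  68  65  67  66  62  65
   68  65  67  64  68  67  66  66  67  67]
 [106 109  98  80  80  79  78  76 101 108  77  66  66  67  68  69  65  66
   66  66  64  70  63  72  67  65  67  68]
 [ 78  78  82  81  71  70  94 144 174 171 154 117  70  64  67  68  69  66
   66  64  62  65  67  64  67  63  68  66]
 [ 67  65  69  66  66  67  66  79 123 164 174 168 144  93  64  68  66  68
   68  65  68  67  66  68  67  66  68  67]
 [ 64  68  68  67  73 132 174 169 123 106 147 172 175 162 129  78  69  67
   65  67  66  65  65  63  66  67  68  66]
 [ 67  64  68  65  65 109 149 167 166 148 113 109 154 173 173 173 149  68
   68  70  63  65  63  69  66  66  66  71]
 [ 64  67  68  66
[... 411 characters left out ...]
52 141 117  78  66  68  68  68  71  69]
 [ 66  64  69  66  66  69  69  67  71  66  67  69  66  89 149 180 186 171
  149 150 142 120  81  69  68  69  67  68]
 [ 70  66  65  63  69  68  69  69  70  67  67  66  68  70  66  88 135 169
  174 162 151 144 120  77  72  67  70  68]
 [ 66  66  70  66  65  69  71  67  66  70  68  67  70  72  66  67  69  85
  120 139 147 149 144 115  73  71  65  66]
 [ 68  67  65  65  66  67  68  67  68  66  69  67  70  66  68  66  70  70
   70  73  85 101  94  74  69  73  72  68]
 [ 67  65  69  67  66  70  66  68  70  70  65  67  70  69  68  68  69  67
   69  70  71  73  66  71  70  68  67  71]]
200
(np.float64(4.140100906301948), np.float64(581.0), np.float64(-236.0))
```

```bash
python3 -m inch '[[[0,0,0,-0.002,-0.008,0.008,0],[0,0,-1,-0.002,-0.016,0.012,0],[0,0,-1,-0.002,-0.024,0.015,0],[0,0,-1,-0.002,-0.03,0.015,0],[0,0,-1,-0.002,-0.03,0.012,0],[0,0,-1,-0.002,-0.03,0.008,0],[0,0,-1,-0.002,-0.03,0.005,0],[0,0,-1,-0.002,-0.03,0,0]]]'
python3 -m inch '[[[0,0,-1,-0.002,-0.03,0,0],[0,0,-1,-0.002,-0.03,0,0],[0,0,-0.5,-0.002,-0.028,0,0],[0,0,0,0,-0.022,0,0],[0,0,0,0,-0.016,0,0],[0,0,0,0,-0.009,0,0],[0,0,0,0,-0.003,0,0],[0,0,0,0,0,0,0]]]'
python3 - <<'E'
from h import *
o=monitor.get_obs(); f=optics.grab_frame("wrist"); s=optics.grab_frame("scene"); t=optics.grab_frame("top"); print(o["eef_pos"],o["ee_rot"]*57.3,o["clock"],o["torque"])
np.save("w5.npy",dict(f=f,o=o,s=s,t=t),allow_pickle=True)
b=np.zeros((600,800,3),np.uint8); b[:320,:400]=cv2.resize(f["img"][0:320,120:520],None,fx=1,fy=1)
c=cv2.resize(s["img"][200:380,90:290],None,fx=3,fy=3,interpolation=cv2.INTER_CUBIC); b[60:600,200:800]=c
q=proj(s,R.from_euler('z',-9.5,degrees=True).apply([(-18.5,0,266.5),(0,0,245),(13.5,0,300)])+[581,-237,0])
e=proj(s,np.array([(521.8,-227,278)]));print(q,e)
cv2.imwrite("pics/w5.png",b[:,:,::-1])
E
```

```text
clock: 13.68
eef_pos: [531.1, -66.5, 250.3]
ee_rot: [3.14, 0.524, 1.446]
force: [0.7, 0.4, -4.2]
grip_width: 0.109
grip_force: 30.0
clock: 14.68
eef_pos: [525.4, -202.1, 248.5]
ee_rot: [-3.141, 0.523, 1.406]
force: [-0.8, 0.7, -3.8]
grip_width: 0.113
grip_force: 30.0
[ 525.38103595 -202.14886149  248.47716202] [-179.98471131   29.98852816   80.55774728] 14.675 [ 0.77400441 -0.12381151 -0.00653275]
[[197.20759618 284.92435126]
 [208.00271992 297.26557464]
 [205.87941822 288.39761622]] [[178.4448744  266.50922939]]
```

View pics/w5.png

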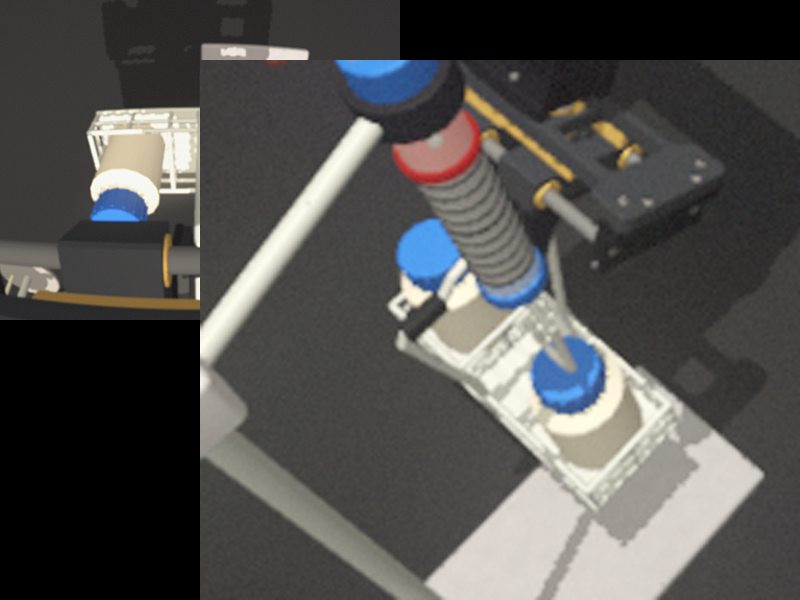

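The scene crop shows the carrier held level with both bottles in. The hump, at crop (455,270), is left of the hook, whose bottom is at crop (572,370). I'll check the far sleeve and the bottle caps numerically for tilt.

```bash
python3 - <<'E'
from h import *
d=np.load("w5.npy",allow_pickle=True).item(); f,o,s,t=d["f"],d["o"],d["s"],d["t"]
eye=np.array([525.4-3.6,-202.1-24.3,248.5+29.4]); print("eye",eye)
Rz=R.from_euler('z',-9.5,degrees=True)
c=lambda u,v:((u-200)/3+90,(v-60)/3+200)
for n,P,px in(("far sleeve",(0,-34,-13),c(422,315)),("cap front",(58,0,-59),c(567,366)),("cap back",(-58,0,-59),c(428,250)),("foot -y rim corner",(93,-36,-129),c(597,478))):
    print(n,proj(s,Rz.apply(P)+eye)[0].round(1),np.round(px,1))
E
```

```text
eye [ 521.8 -226.4  277.9]
far sleeve [164.3 284.9] [164. 285.]
cap front [210.9 302.3] [212.3 302. ]
cap back [166.9 262.2] [166.  263.3]
foot -y rim corner [217.7 345.5] [222.3 339.3]
```

```bash
python3 -m inch '[[[0,0,0,0.004,-0.001,0,0],[0,0,0,0.008,-0.001,0,0],[0,0,0,0.01,-0.002,0,0],[0,0,0,0.01,-0.002,0,0],[0,0,0,0.01,-0.002,0,0],[0,0,0,0.008,-0.001,0,0],[0,0,0,0.006,-0.001,0,0],[0,0,0,0.002,0,0,0]]]'
python3 -m inch '[[[0,0,0,0,0,0,0],[0,0,0,0,0,0,0]]]'
python3 - <<'E'
from h import *
s=optics.grab_frame("scene"); s0=np.load("w5.npy",allow_pickle=True).item()["s"]
# did the balance move?
def red(f):
    hsv=cv2.cvtColor(f["img"],cv2.COLOR_RGB2HSV).astype(int); m=((hsv[...,0]<8)|(hsv[...,0]>172))&(hsv[...,1]>110)&(hsv[...,2]>70); y,x=np.nonzero(m[190:300,140:215]); return x.mean()+140,y.mean()+190,len(x)
print(red(s0),red(s),monitor.get_obs()["torque"])
E
```

```text
clock: 15.82
eef_pos: [583.7, -212.5, 248.4]
ee_rot: [-3.141, 0.524, 1.406]
force: [0.2, 0.5, -2.8]
grip_width: 0.113
grip_force: 30.0
clock: 16.08
eef_pos: [583.2, -212.4, 248.5]
ee_rot: [-3.141, 0.524, 1.406]
force: [0.1, 0.1, -3.6]
grip_width: 0.109
grip_force: 30.0
(np.float64(171.29885057471265), np.float64(232.89080459770116), 174) (np.float64(171.60655737704917), np.float64(232.36612021857923), 183) [ 0.66802647 -0.04063593 -0.01495166]
```

```bash
python3 -m inch '[[[0,0,0,0,0,-0.003,0],[0,0,0,0,0,-0.005,0],[0,0,0,0,0,-0.005,0],[0,0,0,0,0,-0.005,0],[0,0,0,0,0,-0.005,0],[0,0,0,0,0,-0.005,0],[0,0,0,0,0,-0.005,0],[0,0,0,0,0,-0.005,0]]]'
python3 -m inch '[[[0,0,0,0,0,-0.004,0],[0,0,0,0,0,-0.003,0],[0,0,0,0,0,-0.003,0],[0,0,0,0,0,0,0],[0,0,0,0,0,0,0]]]'
python3 - <<'E'
from h import *
s=optics.grab_frame("scene"); save(s,"x.png")
hsv=cv2.cvtColor(s["img"],cv2.COLOR_RGB2HSV).astype(int); m=((hsv[...,0]<8)|(hsv[...,0]>172))&(hsv[...,1]>110)&(hsv[...,2]>70); y,x=np.nonzero(m[190:300,140:215]); print(x.mean()+140,y.mean()+190,len(x))
print(monitor.get_obs()["torque"],[proj(s,(583,-238,z))[0] for z in (463,453,443,423)])
E
```

```text
clock: 17.12
eef_pos: [583.5, -212.5, 210.4]
ee_rot: [3.142, 0.524, 1.405]
force: [-1.2, 0.9, -2.8]
grip_width: 0.111
grip_force: 30.0
clock: 17.75
eef_pos: [583.5, -212.5, 200.8]
ee_rot: [3.142, 0.524, 1.405]
force: [0.9, -0.1, -2.9]
grip_width: 0.11
grip_force: 30.0
175.20481927710844 239.67469879518072 166
[ 0.48262908  0.01008606 -0.00178722] [array([168.47032801, 227.89397167]), array([170.89968094, 232.16212946]), array([173.25536097, 236.30085052]), array([177.75871308, 244.2128411 ])]
```

```bash
python3 -m inch '[[[0,0,0,0,0,-0.003,0],[0,0,0,0,0,-0.003,0],[0,0,0,0,0,-0.003,0],[0,0,0,0,0,-0.003,0],[0,0,0,0,0,-0.003,0],[0,0,0,0,0,-0.003,0],[0,0,0,0,0,0,0],[0,0,0,0,0,0,0]]]'
python3 - <<'E'
from h import *
s=optics.grab_frame("scene"); save(s,"x.png")
hsv=cv2.cvtColor(s["img"],cv2.COLOR_RGB2HSV).astype(int); m=((hsv[...,0]<8)|(hsv[...,0]>172))&(hsv[...,1]>110)&(hsv[...,2]>70); y,x=np.nonzero(m[190:300,140:215]); print(x.mean()+140,y.mean()+190,len(x))
print(monitor.get_obs()["torque"],monitor.get_obs()["force"])
E
```

```text
clock: 18.8
eef_pos: [583.5, -212.5, 182.8]
ee_rot: [3.142, 0.524, 1.405]
force: [1.0, 0.4, -0.4]
grip_width: 0.108
grip_force: 30.0
179.36423841059602 247.0066225165563 151
[ 0.21258306 -0.1801544   0.21423461] [ 1.67469201 -0.96627961  0.69908653]
```

```bash
cat > avg.py <<'E'
from h import *
F=[];T=[]
for i in range(12):
    optics.grab_frame("top"); o=monitor.get_obs(); F.append(o["force"]);T.append(o["torque"])
print(np.mean(F,0).round(2),np.std(F,0).round(2),np.mean(T,0).round(3),o["eef_pos"])
E
python3 avg.py; python3 -m inch '[[[0,0,0,0,0,-0.002,0],[0,0,0,0,0,-0.002,0],[0,0,0,0,0,0,0],[0,0,0,0,0,0,0]]]'; python3 avg.py
```

```text
[ 1.82 -0.67 -0.21] [0.38 0.43 0.49] [ 0.18  -0.217  0.209] [ 583.42594965 -212.46223655  182.58417504]
clock: 19.95
eef_pos: [583.4, -212.5, 178.6]
ee_rot: [-3.141, 0.524, 1.406]
force: [1.4, -1.1, -0.0]
grip_width: 0.11
grip_force: 30.0
[ 2.19 -0.99  0.13] [0.6  0.39 0.28] [ 0.072 -0.292  0.282] [ 583.39662366 -212.44664178  178.58568524]
```

```bash
python3 -m inch '[[[0,0,0,0.001,0,0,0],[0,0,0,0.001,0,0,0],[0,0,0,0.001,-0.001,0,0],[0,0,0,0,0,0,0],[0,0,0,0,0,0,0]]]'; python3 avg.py
```

```text
clock: 21.18
eef_pos: [586.3, -213.3, 178.4]
ee_rot: [-3.141, 0.523, 1.406]
force: [-1.5, 0.9, -0.1]
grip_width: 0.108
grip_force: 30.0
[-0.94  1.57  0.1 ] [0.61 0.54 0.49] [ 0.423  0.138 -0.127] [ 586.3484134  -213.36229652  178.52817321]
```

```bash
python3 -m inch '[[[0,0,0,-0.001,0.0006,0,0],[0,0,0,0,0,0,0],[0,0,0,0,0,0,0]]]'; python3 avg.py
```

```text
clock: 22.15
eef_pos: [585.9, -213.1, 179.0]
ee_rot: [3.141, 0.524, 1.405]
force: [1.7, -0.9, -0.1]
grip_width: 0.111
grip_force: 30.0
[ 2.88 -1.11 -0.03] [0.56 0.37 0.41] [ 0.069 -0.37   0.349] [ 585.48439644 -212.86527797  178.60826428]
```

```bash
python3 -m inch '[[[0,0,0,0.0006,-0.0002,0,0],[0,0,0,0,0,0,0],[0,0,0,0,0,0,0]]]'; python3 avg.py
```

```text
clock: 23.12
eef_pos: [585.7, -212.9, 178.4]
ee_rot: [-3.141, 0.523, 1.406]
force: [0.8, 0.9, 0.2]
grip_width: 0.113
grip_force: 30.0
[0.63 0.24 0.17] [0.35 0.42 0.65] [ 0.208 -0.102  0.101] [ 585.83914184 -212.98639759  178.44233389]
```

```bash
python3 -m inch '[[[0,0,0,0,0,0,0.012],[0,0,0,0,0,0,0.014],[0,0,0,0,0,0,0.018],[0,0,0,0,0,0,0.024],[0,0,0,0,0,0,0.032],[0,0,0,0,0,0,0.04],[0,0,0,0,0,0,0.04],[0,0,0,0,0,0,0.04]]]'; python3 avg.py
```

```text
clock: 24.72
eef_pos: [586.0, -213.0, 178.5]
ee_rot: [-3.141, 0.524, 1.406]
force: [0.9, -0.3, -0.6]
grip_width: 0.452
grip_force: 0.0
[0.03 0.1  0.1 ] [0.36 0.46 0.67] [ 0.187  0.017 -0.004] [ 585.98081737 -213.04463945  178.54909222]
```

```bash
python3 -m inch '[[[0,0,0,0.0004,0.002,0.004,0.04],[0,0,0,0.001,0.005,0.009,0.04],[0,0,0,0.001,0.007,0.012,0.04],[0,0,0,0.0015,0.01,0.017,0.04],[0,0,0,0.002,0.012,0.021,0.04],[0,0,0,0.002,0.015,0.02,0.04],[0,0,0,0,0.03,0.01,0.04],[0,0,0,0,0.03,0,0.04]]]'
python3 -m inch '[[[0,0,0,0,0.03,0,0.04],[0,0,0,0,0.02,0,0.04],[0,0,0,0,0,0,0.04],[0,0,0,0,0,0,0.04],[0,0,0,0,0,0,0.04],[0,0,0,0,0,0,0.04],[0,0,0,0,0,0,0.04],[0,0,0,0,0,0,0.04]]]'
python3 - <<'E'
from h import *
a=optics.grab_frame("scene")
for i in range(8): b=optics.grab_frame("scene")
d=cv2.absdiff(a["img"],b["img"]); print("motion",(d.max(2)>50).sum())
t=optics.grab_frame("top")
o=np.zeros((540,800,3),np.uint8); o[:,:600]=cv2.resize(b["img"][200:380,90:290],(600,540),interpolation=cv2.INTER_CUBIC); o[:200,600:]=cv2.resize(t["img"][180:240,400:460],(200,200))
cv2.imwrite("pics/end.png",o[:,:,::-1])
E
```

```text
clock: 26.32
eef_pos: [594.8, -100.7, 274.5]
ee_rot: [3.137, 0.523, 1.403]
force: [-0.3, 0.1, -0.5]
grip_width: 0.463
grip_force: 0.0
clock: 27.32
eef_pos: [593.9, -52.2, 271.6]
ee_rot: [-3.141, 0.524, 1.405]
force: [0.4, 0.3, -0.1]
grip_width: 0.456
grip_force: 0.0
motion 4
```

View pics/end.png

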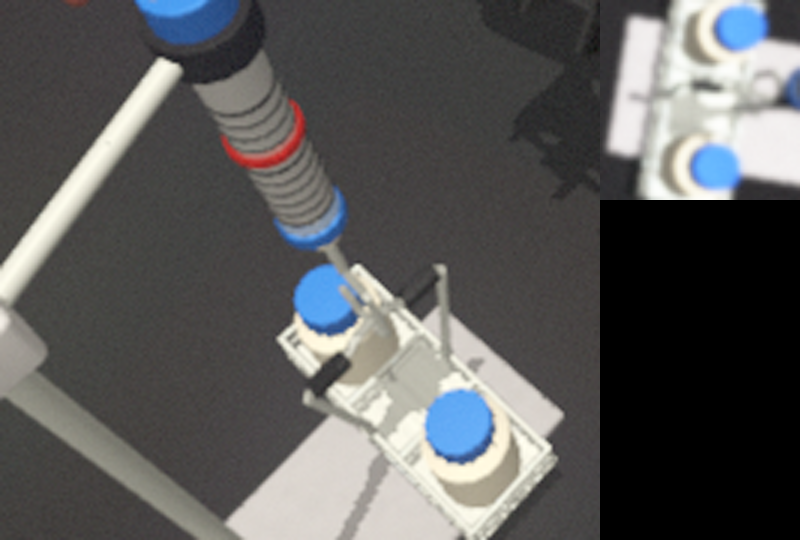

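The picture shows the carrier hanging on the hook by its hump at (370,310), with both bottles upright at (325,300) and (460,425). The red pointer is down at (265,135), and frames 0.4 s apart show no motion. The gripper is clear.

```bash
python3 -m inch '[[[0,0,0,0,0,0,0.04],[0,0,0,0,0,0,0.04],[0,0,0,0,0,0,0.04],[0,0,0,0,0,0,0.04],[0,0,0,0,0,0,0.04],[0,0,0,0,0,0,0.04],[0,0,0,0,0,0,0.04],[0,0,0,0,0,0,0.04]]]'; python3 -c "
from plant import job
print(job.finish_job())"
```

```text
clock: 28.82
eef_pos: [593.9, -52.0, 271.5]
ee_rot: [-3.141, 0.524, 1.406]
force: [-0.6, 0.3, -0.3]
grip_width: 0.457
grip_force: 0.0
the job is handed in; nothing more can be done
None
```

The white bottle is in the carrier's empty pocket and the carrier hangs still on the balance hook by its hump with both bottles upright; I handed the job in at about 29 s with the gripper clear.

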